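# Pop the blue chest's push-to-open lid and push it wide open

### The job

Open the blue chest: with the fingers closed, press the tips down on the middle of the black pad at the front of its lid, take them away so that the catch springs the lid ajar by itself, then push the lid's front edge back with the outside of the fingers until it is past upright and stays wide open. Leave the red chest shut, do not pick up or shove either chest, and leave the jar, tin and screwdriver where they are.

Things in the scene. Friction and masses are not known exactly. Their poses are not given: they have to be found in the camera images.
- blue_chest: the blue painted steel bench chest, 160 deep (x) x 140 wide (y) x 100 high, about 3 kg, loose on the bench, closed by a push-to-open lid of the same colour that lies flush inside its rim. Origin: centre of its underside; x points from its front (card holder, press pad) to its hinged back, z up
- blue_lid (a joint): blue lid's hinge angle, rad: 0 shut, flush on its catch; grows as it opens. Pressing the pad 4 mm down (-0.03, about 3 N; hard stop at -0.06) frees the catch for good; once let go, a spring lifts the lid to 0.8, ajar, front edge 105 mm up. Beyond that nothing carries it: short of upright (1.57) it falls back to ajar, past it it sinks to its stop at 1.9 and stays. 1 to 3 N at the front edge swings it
- blue_pad (a point): centre of the round black press pad (32 across, flat) on top of the blue lid near its front edge, 115 in front of the hinge line, 33 behind the lid's front edge; 101 above the bench when shut; moves with the lid
- blue_edge (a point): middle of the front edge of the blue lid, on its slippery white nylon bead, at mid thickness (lid 8 thick, 126 wide, 148 from hinge line to front edge); moves with the lid; axes as the chest's when shut
- blue_hinge (a point): middle of the blue lid's hinge line, at the top of the chest's back, 96 above the bench; the line runs along the chest's y; axes as the chest's
- red_chest: the red painted steel bench chest, 160 deep (x) x 140 wide (y) x 100 high, about 3 kg, loose on the bench, closed by a push-to-open lid of the same colour that lies flush inside its rim. Origin: centre of its underside; x points from its front (card holder, press pad) to its hinged back, z up
- red_lid (a joint): red lid's hinge angle, rad: 0 shut, flush on its catch; grows as it opens. Pressing the pad 4 mm down (-0.03, about 3 N; hard stop at -0.06) frees the catch for good; once let go, a spring lifts the lid to 0.8, ajar, front edge 105 mm up. Beyond that nothing carries it: short of upright (1.57) it falls back to ajar, past it it sinks to its stop at 1.9 and stays. 1 to 3 N at the front edge swings it
- red_pad (a point): centre of the round black press pad (32 across, flat) on top of the red lid near its front edge, 115 in front of the hinge line, 33 behind the lid's front edge; 101 above the bench when shut; moves with the lid
- red_edge (a point): middle of the front edge of the red lid, on its slippery white nylon bead, at mid thickness (lid 8 thick, 126 wide, 148 from hinge line to front edge); moves with the lid; axes as the chest's when shut
- red_hinge (a point): middle of the red lid's hinge line, at the top of the chest's back, 96 above the bench; the line runs along the chest's y; axes as the chest's
- screw_jar: loose glass jar with a green cap, 56 across, 85 high; origin at the centre of its underside; bystander
- paint_tin: loose pale metal tin with a yellow band, 66 across, 100 high; origin at the centre of its underside; bystander
- screwdriver: loose screwdriver with an orange handle lying on the bench behind the chests, about 200 long along its x; origin under its middle; bystander
Things that resemble listed ones, but are neither listed nor needed, are in the scene too. What is meant by the blue_chest is not yellow, and is the smaller of those in its own colour.

How it is judged (in metres and radians):
On the way, in this order (a step that is already met when the one before it is completed fails the run):
1. the blue lid is pushed in below flush by fingers held over its pad (grasp point within 25 mm of the pad's centre, seen from above) (value of joint blue_lid below -0.02 rad and horizontal distance between the grasp point and blue_pad below 0.025 m), for 0.02 s.
2. the blue lid stands ajar by itself (0.6 to 1.0 rad), with the robot clear of the chest (value of joint blue_lid between 0.6 and 1 rad and contact force between each of the arm, the fingers and blue_chest below 0.2 N), for 0.2 s.
3. the blue lid is past upright (value of joint blue_lid above 1.6 rad), for 0.1 s.
At the end, for the whole second after the job is handed in: The blue lid stays wide open past upright (over 1.65 rad), the red lid is shut, both chests stand flat within 40 mm of where they stood, and the jar, tin and screwdriver are within 30 mm of where they were (value of joint blue_lid above 1.65 rad and value of joint red_lid between -0.02 and 0.03 rad and distance of each of blue_chest, red_chest from where it was at the start of the episode below 0.04 m and angle between each of blue_chest, red_chest's own z axis and vertical below 0.05 rad and distance of each of screw_jar, paint_tin, screwdriver from where it was at the start of the episode below 0.03 m); the robot touches nothing.
It fails at once if the red lid is released or opened (value of joint red_lid above 0.1 rad).
It fails at once if a chest is lifted (12 mm), tipped (0.15 rad) or shoved (50 mm) (height (world z) of any of blue_chest, red_chest above 0.012 m or angle between any of blue_chest, red_chest's own z axis and vertical above 0.15 rad or distance of any of blue_chest, red_chest from where it was at the start of the episode above 0.05 m).
It fails at once if the jar, tin or screwdriver is lifted (20 mm), moved (40 mm) or knocked over (height (world z) of any of screw_jar, paint_tin above 0.02 m or distance of any of screw_jar, paint_tin, screwdriver from where it was at the start of the episode above 0.04 m or height (world z) of screwdriver above 0.03 m or angle between any of screw_jar, paint_tin's own z axis and vertical above 0.5 rad).
It also fails if it takes over 43 s, if anything falls off the work surface, if the arm or the gripper's body presses on something with over 40 N, if the wrist force passes 120 N, or if a joint passes its speed limit or range.

### The arm

A 6-joint arm with a two-finger parallel gripper is mounted at the origin on the work surface. World frame = base frame: x ahead of the robot, y to its left, z up, the work surface at z = 0. Lengths are in mm, angles in rad, forces in N, time in s.
With the tool pointing down it reaches from about 400 to 925 mm from the base axis. Payload 12.5 kg.
Tool frame: the origin (TCP) lies on the mounting face of the last link; the fingertips stand 190 mm ahead of it and the grasp point (between the pads) lies 171 mm ahead of it; x points along the fingers, y is the direction in which the jaws open and shut, and the axes are right-handed (so a half turn about x gives the same grasp; the last joint's range is limited). The gripper opens to 95 mm and grips with 3 to 60 N. Pads are 20 mm wide; open, the fingers measure 119 mm over their backs; the gripper's body (75 mm by 180 mm) begins 59 mm behind the grasp point.
Start: joints at [1.166, 0.491, 1.559, -0, 1.092, -0.106], TCP at [183.96, 597.314, 404.761] pointing down, gripper open.
Joint ranges: [-3.1, 3.1], [-0.84, 2.19], [0.05, 2.79], [-1.13, 4.28], [0.06, 2.93], [-2.69, 2.69]. Speed limits (rad/s): [2.22, 2.22, 2.79, 3.14, 3.14, 3.14].

### API

Orientations are given as [roll, pitch, yaw] about the fixed x, y, z axes, in that order (R = Rz(yaw) Ry(pitch) Rx(roll)).
In Python, from cell import env, eyes gives the robot as it stands. The module is installed in compiled form; this text tells all that it offers.
- The arm moves only by the tool jog_arm, never from a script. Its argument "deltas" is one flat list of numbers, 7 for each row, row after row: the shift along the tool's x, y, z in mm, then the turn, a rotation vector about the tool's x, y, z in rad, then the opening, from 0 (shut) to 1 (fully open). A call has 1 to 10 rows; each row shifts and turns the pose as measured when the row begins, along the tool's axes as they then stand; what a row does not reach is not made up. A row lasts 1/8 s, in which the tool goes at most 62.5 mm and 10.7 degrees, less where a joint would pass 70% of its speed; a pose out of reach is approached as far as the arm can. A call is refused whole if a number of a shift passes 62.5 or a number of a turn 0.188, either way. A call with a gripper value outside its range is refused whole. The fingers move at their own pace and stop on an object; the grip force is fixed at half the most. Time passes only in rows, so rows that do not move let the fingers close. It gives the time, the measured TCP pose, the force and the opening at its end, in the units of the state.
- env.state(): the state, without advancing time (a new reading comes with each control period).
- eyes.read_camera(name): name is "side" or "top" or "wrist"; returns a dict with "image" (480x640x3 uint8, red, green, blue), "fovy" (degrees; the focal length in pixels is half the picture's height over the tangent of half this angle, whatever the lens; pixels are square), "cx", "cy" (the principal point, pixels), "world_from_camera" (4x4, takes a point from camera to world coordinates). Camera axes: x right, y up, looking along -z (the intrinsics and any distortion apply to the point x, -y, -z); pixel columns grow to the right and rows downward; lengths in mm; the calibration is good to about 2 mm. A picture is of the moment at which its call begins. There is no depth.
- env.job_done(): hands the job in, once; it reports no verdict.
The state is a dict: "t": time; "joints": joint angles; "qvel": joint speeds; "tau": joint torques, N m; "eef_pos": TCP position; "tcp_rot": TCP orientation; "ft_force": force on the tool from outside, world axes, zero at the start; "moment": the same for the moment, N m; "opening": opening from 0.0 (shut) to 1.0 (fully open).
Only numpy, scipy, OpenCV 4.12 (cv2) and the standard library are available. Lean on these libraries where they do the work, as an engineer would, in place of code of your own. Each camera call takes 0.05 s, during which the arm holds its last target.

## Working session

There is one attempt and no reset: what is moved stays moved. The work goes in short steps, Python scripts to look and compute and a tool call to move; the robot and the scene stay as the last step left them, time stands still between calls to the robot, and variables do not carry over. Pictures are saved under pics/ and viewed, and the job is handed in when it is done.

Besides the shell and the picture viewer there is one more tool, called after ">>>" as a command line: name --argument value ..., lists and objects as JSON in quotes. jog_arm: Moves the arm, as the interface text tells. Its arguments: {"type":"object","properties":{"deltas":{"type":"array","items":{"type":"number"}}},"required":["deltas"]}

```bash
mkdir -p pics; cat > h.py <<'E'
import numpy as np, cv2
from cell import env, eyes
def snap(n,f):
    c=eyes.read_camera(n); cv2.imwrite('pics/'+f+'.png',c['image'][:,:,::-1]); np.save('pics/'+f+'.npy',c,allow_pickle=True); return c
def load(f): return np.load('pics/'+f+'.npy',allow_pickle=True).item()
E
python3 - <<'E'
from h import *
for n in ['side','top','wrist']:
    c=snap(n,n+'0'); print(n,{k:v for k,v in c.items() if k!='image'})
print(env.state())
E
```

```text
side {'fovy': 54.21042532539476, 'cx': 319.8163324831271, 'cy': 238.885412390836, 'world_from_camera': array([[ 8.20851352e-01,  3.17831452e-01, -4.74537908e-01,
        -1.05302106e+02],
       [-5.71132739e-01,  4.61486790e-01, -6.78850011e-01,
        -9.53612010e+02],
       [ 3.23309101e-03,  8.28259084e-01,  5.60336003e-01,
         8.47295803e+02],
       [ 0.00000000e+00,  0.00000000e+00,  0.00000000e+00,
         1.00000000e+00]])}
top {'fovy': 46.18972860984039, 'cx': 310.7972524644801, 'cy': 247.77698199640687, 'world_from_camera': array([[-7.39368871e-03,  9.73879986e-01, -2.26942960e-01,
         2.70449728e+02],
       [-9.99952378e-01, -8.64629171e-03, -4.52586779e-03,
        -5.28109005e+01],
       [-6.36986709e-03,  2.26898690e-01,  9.73897535e-01,
         1.38967618e+03],
       [ 0.00000000e+00,  0.00000000e+00,  0.00000000e+00,
         1.00000000e+00]])}
wrist {'fovy': 65.03354200434212, 'cx': 317.7947537811754, 'cy': 241.29538972284524, 'world_from_camera': array([[ 2.95110904e-01, -9.25627062e-01, -2.36905248e-01,
         1.16519695e+02],
       [ 9.5546286
[... 199 characters left out ...]
000000e+00,
         1.00000000e+00]])}
{'t': 0.15, 'joints': array([ 1.16638684e+00,  4.91386802e-01,  1.55930006e+00, -2.62256433e-05,
        1.09172550e+00, -1.05592233e-01]), 'qvel': array([ 2.45084389e-04, -3.05298874e-03,  1.31351348e-04,  6.70418928e-05,
        8.67634473e-04, -1.15689070e-03]), 'tau': array([ 1.87727237e-03, -6.12897921e+01, -2.58274841e+01,  6.92665111e-02,
        4.73240437e-02, -4.30425803e-05]), 'eef_pos': array([183.95941403, 597.28786354, 404.32047245]), 'tcp_rot': array([-1.64801623,  1.56997629, -1.94682138]), 'ft_force': array([ 0.03529211, -0.4844784 ,  0.00124301]), 'moment': array([-0.0066111 ,  0.02297403,  0.04096904]), 'opening': 0.9979462279044803}
```

View pics/top0.png

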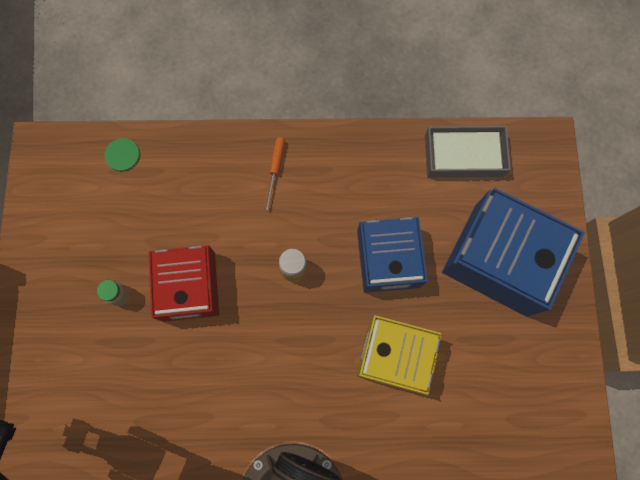

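View pics/side0.png

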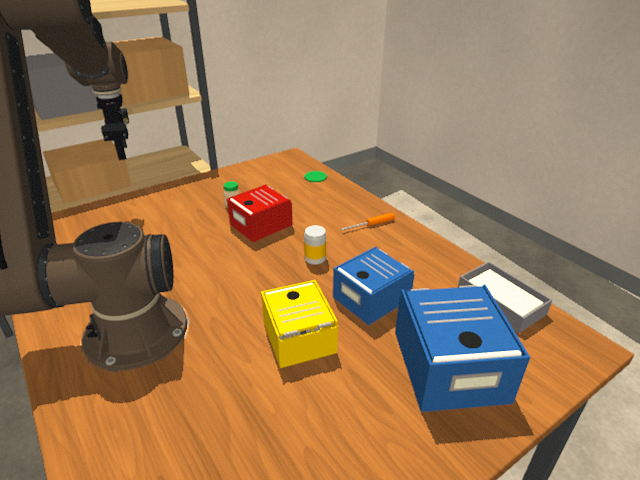

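The top view shows four candidates: the small blue chest at (393,255), the large blue at (515,250), the yellow at (400,355) and the red at (182,282). The smaller blue is the target, with its pad at about (395,267). In the side view it sits at (372,283), with its pad at about (363,275).

```bash
cat >> h.py <<'E'
def ray(c,u,v):
    f=240/np.tan(np.radians(c['fovy']/2)); T=c['world_from_camera']
    d=T[:3,:3]@np.array([(u-c['cx'])/f,-(v-c['cy'])/f,-1]); return T[:3,3],d/np.linalg.norm(d)
def onz(c,u,v,z):
    o,d=ray(c,u,v); return o+d*(z-o[2])/d[2]
def tri(c1,p1,c2,p2):
    o1,d1=ray(c1,*p1);o2,d2=ray(c2,*p2)
    s=np.linalg.lstsq(np.c_[d1,-d2],o2-o1,rcond=None)[0]
    a,b=o1+s[0]*d1,o2+s[1]*d2; return (a+b)/2,np.linalg.norm(a-b)
def comps(m,roi,amin=15):
    x0,y0,x1,y1=roi; n,l,s,ce=cv2.connectedComponentsWithStats(m[y0:y1,x0:x1].astype(np.uint8))
    return [(s[i,4],ce[i]+[x0,y0],s[i,:4]+[x0,y0,0,0]) for i in range(1,n) if s[i,4]>=amin]
E
python3 - <<'E'
from h import *
cs={}
for n,roi in (('top',(350,205,440,305)),('side',(325,240,420,330))):
    c=load(n+'0');cs[n]=c; im=c['image'].astype(int)
    x0,y0,x1,y1=roi
    cv2.imwrite(f'pics/crop_{n}.png',cv2.resize(c['image'][y0:y1,x0:x1,::-1],None,fx=6,fy=6,interpolation=cv2.INTER_CUBIC))
    print(n,'dark',comps(im.max(2)<45,roi)); print('white',comps(im.min(2)>150,roi))
E
```

```text
top dark [(np.int32(112), array([395.20535714, 267.02678571]), array([390, 262,  12,  12]))]
white [(np.int32(105), array([396.35238095, 278.71428571]), array([371, 276,  51,   6]))]
side dark []
white [(np.int32(42), array([384.28571429, 262.54761905]), array([371, 254,  27,  18])), (np.int32(43), array([378.81395349, 265.44186047]), array([366, 257,  27,  18])), (np.int32(44), array([373.86363636, 268.63636364]), array([361, 260,  27,  18])), (np.int32(147), array([354.56462585, 279.91156463]), array([338, 267,  34,  27]))]
```

```bash
python3 - <<'E'
import cv2,numpy as np
a=cv2.imread('pics/crop_top.png');b=cv2.imread('pics/crop_side.png')
a=cv2.resize(a,(400,440));b=cv2.resize(b,(400,440*1))
cv2.imwrite('pics/crops.png',np.hstack([a,b]))
E
```

```text
(no output)
```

View pics/crops.png

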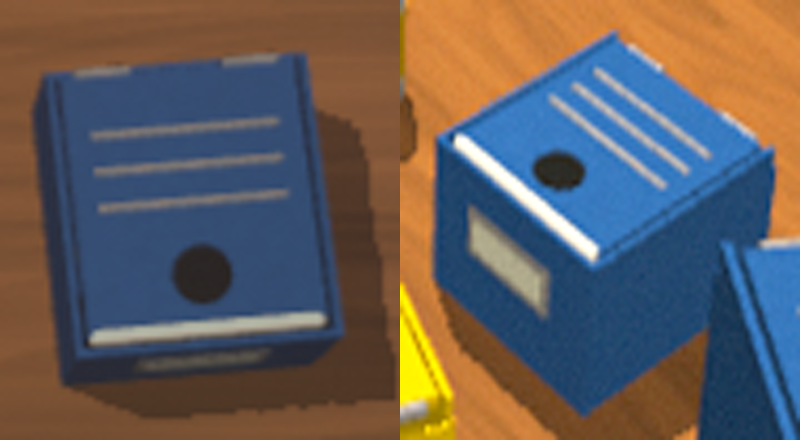

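The crop confirms the choice. The card holder and white bead are at the front, nearest the robot, and the hinge tabs are at the back.

```bash
python3 - <<'E'
from h import *
t=load('top0');s=load('side0')
im=s['image'].astype(int)
d=comps(im.max(2)<75,(345,262,380,285),10);print(d)
pt=(395.2,267.03); print('pad top@101',onz(t,*pt,101))
for x in d: print('side@101',onz(s,*x[1],101),tri(t,pt,s,x[1]))
# bead direction by PCA
for c,roi in ((t,(366,270,426,288)),(s,(335,262,375,296))):
    i=c['image'].astype(int);x0,y0,x1,y1=roi
    ys,xs=np.nonzero(i[y0:y1,x0:x1].min(2)>150);P=np.array([onz(c,x+x0,y+y0,100) for x,y in zip(xs,ys)])[:,:2]
    m=P.mean(0);u,sv,v=np.linalg.svd(P-m);r=v[0]*np.sign(v[0][1]);print('bead',m,'dir',r,'len',np.ptp((P-m)@r),'chest x yaw',np.degrees(np.arctan2(-r[0],r[1])))
    # stripes too
for cand,(u,v) in dict(jar=(109,290),tin=(292,263)).items(): print(cand,onz(t,u,v,90))
# big blue corner, jar
print('bigblue near corner',onz(t,445,268,150),onz(t,485,193,150),'yellow',onz(t,374,318,100),onz(t,440,333,100))
print('red pad',onz(t,181,297,101))
E
```

```text
[(np.int32(61), array([362.32786885, 274.62295082]), array([357, 272,  12,   7]))]
pad top@101 [ 522.93398128 -243.15518449  101.        ]
side@101 [ 523.10997334 -244.76841872  101.        ] (array([ 523.57143468, -243.57058035,   99.87180687]), np.float64(0.942489845997311))
bead [ 495.49304937 -244.84281207] dir [-0.07677525  0.99704842] len 116.91363484668882 chest x yaw 4.403230665254033
bead [ 503.55532129 -245.20215657] dir [0.20545494 0.97866658] len 123.17070580802016 chest x yaw -11.856131801330845
jar [476.22913967 425.32702369  90.        ]
tin [536.86311382  -2.19793746  90.        ]
bigblue near corner [ 510.15779393 -347.2400538   150.        ] [ 685.63906094 -450.30223613  150.        ] yellow [ 404.95659687 -190.00298718  100.        ] [ 369.79173463 -338.56097836  100.        ]
red pad [456.78035594 253.54718563 101.        ]
```

```bash
cat >> h.py <<'E'
from scipy.spatial.transform import Rotation as Ro
def pose():
    s=env.state(); return s['eef_pos'],Ro.from_euler('xyz',s['tcp_rot']).as_matrix(),s
E
python3 - <<'E'
from h import *
p,R,s=pose();print(R.round(3))
a1=np.arctan2(p[1],p[0]);a2=np.arctan2(-243.8,523.3);N=20
print(np.hypot(*p[:2]),np.hypot(523.3,243.8),a1,a2)
da=(a2-a1)/N;Z=Ro.from_rotvec([0,0,da]).as_matrix()
print('row',R.T@(Z@p-p),(Ro.from_matrix(R.T@Z@R)).as_rotvec())
Rt=Ro.from_rotvec([0,0,a2-a1]).as_matrix()@R
print('after: tool y yaw',np.degrees(np.arctan2(Rt[1,1],Rt[0,1])))
E
```

```text
[[-0.     0.294  0.956]
 [-0.001  0.956 -0.294]
 [-1.    -0.001 -0.   ]]
624.9750858589485 577.3052312252158 1.2720243634625272 -0.43598882417751067
row [-1.51155345e-03 -2.27590332e+00  5.33085060e+01] [8.54006307e-02 6.98232957e-05 5.40249035e-06]
after: tool y yaw -24.982219725419426
```

View pics/wrist0.png

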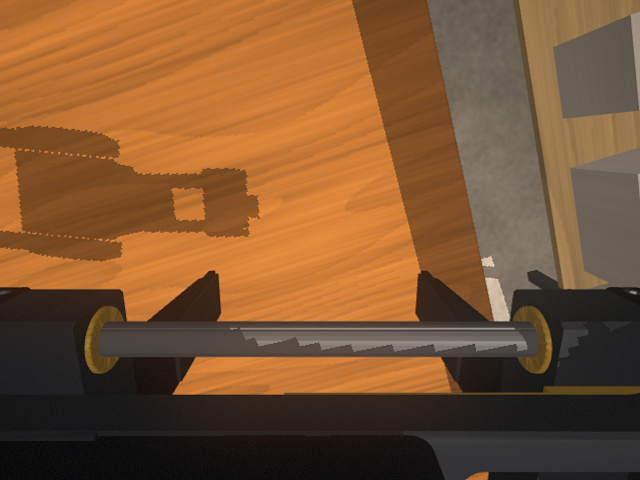

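The wrist view is clear: the wide body lies along the jaw axis. I'll swing over with the fingers closed.

>>> jog_arm --deltas '[0,-2.3,53.3,0.085,0,0,0,0,-2.3,53.3,0.085,0,0,0,0,-2.3,53.3,0.085,0,0,0,0,-2.3,53.3,0.085,0,0,0,0,-2.3,53.3,0.085,0,0,0,0,-2.3,53.3,0.085,0,0,0,0,-2.3,53.3,0.085,0,0,0,0,-2.3,53.3,0.085,0,0,0,0,-2.3,53.3,0.085,0,0,0,0,-2.3,53.3,0.085,0,0,0]'

```text
t: 1.4
eef_pos: [577.8, 243.0, 401.4]
tcp_rot: [-1.296, 1.567, -2.465]
ft_force: [-0.1, 0.5, 0.6]
opening: 0.021
```

>>> jog_arm --deltas '[0,-2.3,53.3,0.085,0,0,0,0,-2.3,53.3,0.085,0,0,0,0,-2.3,53.3,0.085,0,0,0,0,-2.3,53.3,0.085,0,0,0,0,-2.3,53.3,0.085,0,0,0,0,-2.3,53.3,0.085,0,0,0,0,-2.3,53.3,0.085,0,0,0,0,-2.3,53.3,0.085,0,0,0]'

```text
t: 2.4
eef_pos: [600.0, -189.0, 399.8]
tcp_rot: [-0.911, 1.564, -2.784]
ft_force: [-0.1, 0.0, 0.3]
opening: 0.006
```

```bash
cat > go.py <<'E'
from h import *
import sys
def plan(target,yaw=4.4):
    p,R,s=pose(); y=np.radians(yaw)
    Rt=np.array([[0,np.cos(y),np.sin(y)],[0,np.sin(y),-np.cos(y)],[-1,0,0]])
    print('t',s['t'],'p',p.round(1),'F',s['ft_force'].round(2),'op',s['opening'])
    print('shift tool',(R.T@(np.array(target)-p)).round(1),'rot',Ro.from_matrix(R.T@Rt).as_rotvec().round(4))
E
python3 -c "
from go import *
plan([523.3,-243.8,390])"
```

```text
t 2.4 p [ 600.  -189.   399.8] F [-0.12  0.    0.3 ] op 0.0058765583371168575
shift tool [ 10.4 -56.9  75.1] rot [-0.379   0.003   0.0058]
```

>>> jog_arm --deltas '[0,0,0,-0.127,0.001,0.002,0,0,0,0,-0.127,0.001,0.002,0,0,0,0,-0.127,0.001,0.002,0,0,0,0,0,0,0,0]'

```text
t: 2.9
eef_pos: [598.6, -193.9, 398.6]
tcp_rot: [-2.032, 1.569, 2.762]
ft_force: [-0.6, -0.1, 0.2]
opening: 0.006
```

```bash
python3 -c "
from go import *
plan([523.3,-243.8,390])"
```

```text
t 2.9 p [ 598.6 -193.9  398.6] F [-0.64 -0.05  0.19] op 0.005606877692315324
shift tool [  8.7 -79.1  43.6] rot [ 0.0045 -0.0009  0.0017]
```

>>> jog_arm --deltas '[0,-40,22,0.003,0,0.001,0,0,-38,21,0,0,0,0,0,0,0,0,0,0,0,0,0,0,0,0,0,0]'

```text
t: 3.4
eef_pos: [523.0, -243.4, 398.1]
tcp_rot: [-2.366, 1.569, 2.414]
ft_force: [0.0, 0.8, -0.1]
opening: 0.005
```

```bash
python3 -c "
from go import *
plan([523.3,-243.8,310])
c=snap('top','top1');snap('side','side1')
a=load('side1')['image'][190:340,290:450,::-1];b=load('top1')['image'][170:320,330:490,::-1]
cv2.imwrite('pics/c1.png',cv2.resize(np.hstack([a,b]),None,fx=2.5,fy=2.5))
"
```

```text
t 3.4 p [ 523.  -243.4  398.1] F [ 0.04  0.84 -0.14] op 0.0049933512432007365
shift tool [88.1  0.4  0.5] rot [-0.0091 -0.0011  0.0011]
```

View pics/c1.png

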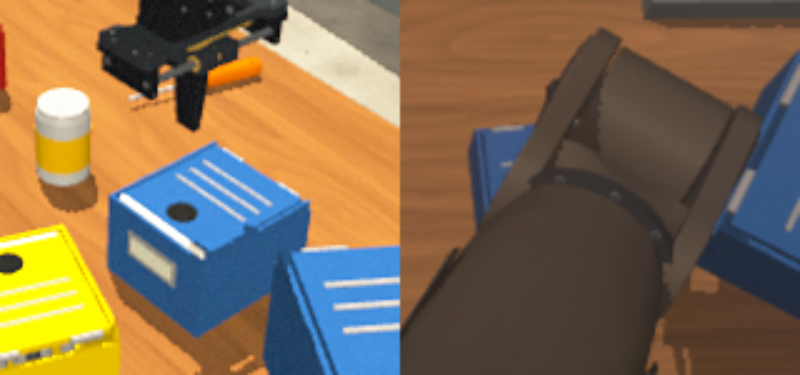

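The closed fingertips hang directly above the pad; in the side crop the tip is at (190,125) and the pad at (183,212). I'll descend now.

>>> jog_arm --deltas '[45,0,0,-0.005,0,0,0,35,0.4,0.4,-0.004,0,0,0,0,0,0,0,0,0,0,0,0,0,0,0,0,0]'

```text
t: 4.0
eef_pos: [526.4, -241.6, 317.4]
tcp_rot: [1.251, 1.569, -0.24]
ft_force: [-0.4, -0.0, 1.6]
opening: 0.003
```

```bash
python3 -c "
from go import *
plan([523.3,-243.8,291])
snap('side','side2')
a=load('side2')['image'][220:340,310:450,::-1]
cv2.imwrite('pics/c2.png',cv2.resize(a,None,fx=4,fy=4))
"
```

```text
t 4.0 p [ 526.4 -241.6  317.4] F [-0.43 -0.04  1.62] op 0.0029064961944235347
shift tool [26.4 -3.3  1.9] rot [ 0.0032  0.0004 -0.0013]
```

View pics/c2.png

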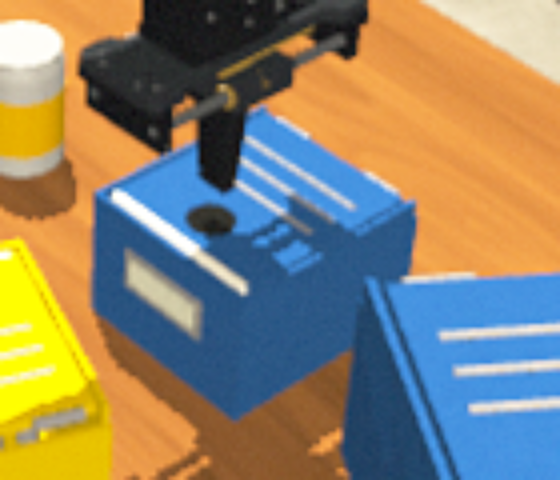

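The tips are about 26 mm above the pad and slightly behind it. I'll correct that and press in small steps.

>>> jog_arm --deltas '[10,-3.5,2,0.003,0,0,0,10,0,0,0,0,0,0,0,0,0,0,0,0,0]'

```text
t: 4.42
eef_pos: [523.0, -244.1, 298.2]
tcp_rot: [1.036, 1.566, -0.458]
ft_force: [0.4, 0.4, -0.2]
opening: 0.002
```

```bash
python3 -c "
from go import *
plan([523.3,-243.8,291])"
```

```text
t 4.425 p [ 523.  -244.1  298.2] F [ 0.44  0.41 -0.21] op 0.0020152851108996856
shift tool [ 7.2  0.3 -0.3] rot [-0.0001  0.0024 -0.0041]
```

>>> jog_arm --deltas '[5,0,0,0,0,0,0,3,0,0,0,0,0,0,3,0,0,0,0,0,0]'

```text
t: 4.8
eef_pos: [523.0, -244.2, 287.1]
tcp_rot: [1.012, 1.566, -0.482]
ft_force: [-1.5, 0.3, 2.6]
opening: 0.006
```

>>> jog_arm --deltas '[1.5,0,0,0,0,0,0,0.5,0,0,0,0,0,0]'

```text
t: 5.05
eef_pos: [523.0, -244.2, 285.0]
tcp_rot: [1.006, 1.566, -0.488]
ft_force: [-1.5, 0.6, 2.1]
opening: 0.001
```

About 6 mm down, so the catch should be free. I'll retract straight up fast.

>>> jog_arm --deltas '[-60,0,0,0,0,0,0,-60,0,0,0,0,0,0,-40,-30,0,0,0,0,0,0,-45,0,0,0,0,0,0,-40,0,0,0,0,0,0,0,0,0,0,0,0,0,0,0,0,0,0,0]'

```text
t: 5.92
eef_pos: [405.6, -252.8, 449.4]
tcp_rot: [0.901, 1.563, -0.593]
ft_force: [-0.4, 0.3, -0.0]
opening: 0.003
```

```bash
python3 -c "
from go import *
plan([420,-252,395])
snap('side','side3');snap('top','top3')
a=load('side3')['image'][170:340,290:450,::-1];b=load('top3')['image'][170:340,330:490,::-1]
cv2.imwrite('pics/c3.png',cv2.resize(np.hstack([a,b]),None,fx=2.5,fy=2.5))
"
```

```text
t 5.925 p [ 405.6 -252.8  449.4] F [-0.43  0.32 -0.  ] op 0.002869449950183648
shift tool [54.5 14.1  0.1] rot [ 0.0002  0.0048 -0.006 ]
```

View pics/c3.png

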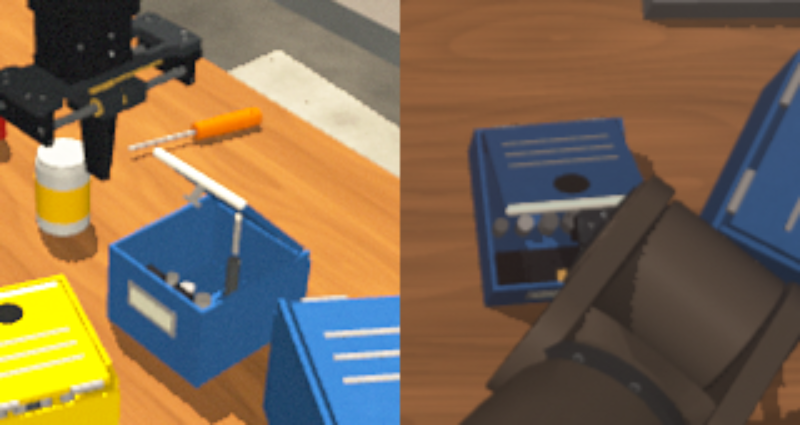

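The lid stands ajar, with the bead from (155,152) to (245,205) in the crop, and the robot is clear. There is a latch hook in the middle of its underside, so I'll push 25 mm to the +y side of centre.

```bash
python3 -c "
from go import *
u=np.array([.997,.077,0]);v=np.array([-.077,.997,0]);H=np.array([637.9,-235,0])
for s in (-150,8): plan(H+s*u+25*v+[0,0,376])
# bead now: check side image vs expected edge
c=load('side3');i=c['image'].astype(int)
for a in comps(i.min(2)>170,(340,220,400,262)): print(a)
t=load('top3');i=t['image'].astype(int)
for a in comps(i.min(2)>120,(360,240,430,262)): print(a, onz(t,*a[1],202))
"
```

```text
t 6.025 p [ 405.9 -252.7  449.1] F [ 0.9  -0.38  0.69] op 0.00548648412425064
shift tool [ 73.4  82.3 -25. ] rot [ 0.001   0.0043 -0.0055]
t 6.025 p [ 405.9 -252.7  449.1] F [ 0.9  -0.38  0.69] op 0.00548648412425064
shift tool [ 74.3 240.3 -24.9] rot [ 0.001   0.0043 -0.0055]
(np.int32(161), array([369.83229814, 240.86956522]), array([352, 229,  37,  25]))
(np.int32(184), array([395.04347826, 251.44021739]), array([372, 248,  48,   8])) [ 537.46233511 -229.31961617  202.        ]
(np.int32(25), array([379.96, 258.4 ]), array([378, 256,   5,   6])) [ 522.37334664 -196.20235986  202.        ]
```

>>> jog_arm --deltas '[0,40,-13,0,0.002,-0.003,0,0,38,-12,0,0.002,-0.002,0,35,0,0,0,0,0,0,35,0,0,0,0,0,0,0,0,0,0,0,0,0]'

```text
t: 6.65
eef_pos: [488.3, -219.8, 376.0]
tcp_rot: [-2.857, 1.57, 1.936]
ft_force: [0.5, 0.6, 0.8]
opening: 0.007
```

```bash
python3 -c "
from go import *
u=np.array([.997,.077,0]);v=np.array([-.077,.997,0]);H=np.array([637.9,-235,0])
for s in (-150,8): plan(H+s*u+25*v+[0,0,376])
snap('side','side4')
a=load('side4')['image'][170:340,290:450,::-1]
cv2.imwrite('pics/c4.png',cv2.resize(a,None,fx=3.5,fy=3.5))
"
```

```text
t 6.65 p [ 488.3 -219.8  376. ] F [0.46 0.62 0.78] op 0.00712373462022107
shift tool [-0.  -2.   1.7] rot [ 0.0043 -0.0003  0.0001]
t 6.65 p [ 488.3 -219.8  376. ] F [0.46 0.62 0.78] op 0.00712373462022107
shift tool [ -0.  155.9   2.3] rot [ 0.0043 -0.0003  0.0001]
```

View pics/c4.png

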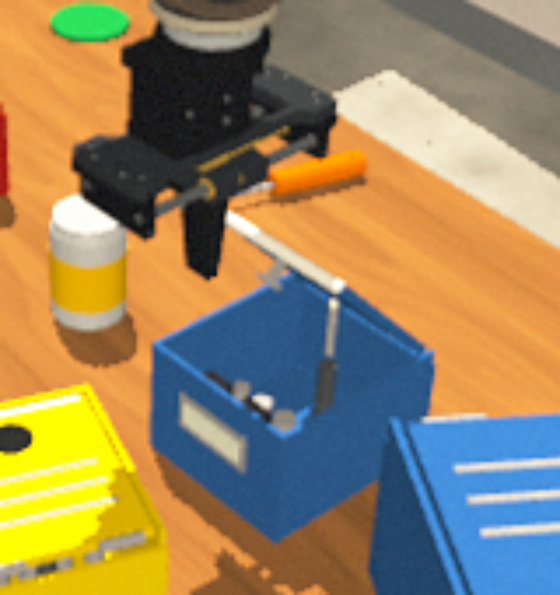

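The fingers stand in front of the bead and the tips are below it. I'll push back.

>>> jog_arm --deltas '[0,12,0.3,0,0,0,0,0,12,0.3,0,0,0,0,0,12,0.3,0,0,0,0,0,12,0.2,0,0,0,0,0,12,0.2,0,0,0,0]'

```text
t: 7.32
eef_pos: [552.3, -216.5, 382.3]
tcp_rot: [0.8, 1.565, -0.69]
ft_force: [-0.8, 0.1, 0.5]
opening: 0.008
```

```bash
python3 -c "
from go import *
u=np.array([.997,.077,0]);v=np.array([-.077,.997,0]);H=np.array([637.9,-235,0])
for s in (8,): plan(H+s*u+25*v+[0,0,376])
snap('side','side5')
a=load('side5')['image'][150:340,290:450,::-1]
cv2.imwrite('pics/c5.png',cv2.resize(a,None,fx=3,fy=3))
"
```

```text
t 7.325 p [ 552.3 -216.5  382.3] F [-0.83  0.05  0.49] op 0.007740441761635143
shift tool [ 6.7 91.9  0.3] rot [ 0.004   0.0042 -0.0043]
```

View pics/c5.png

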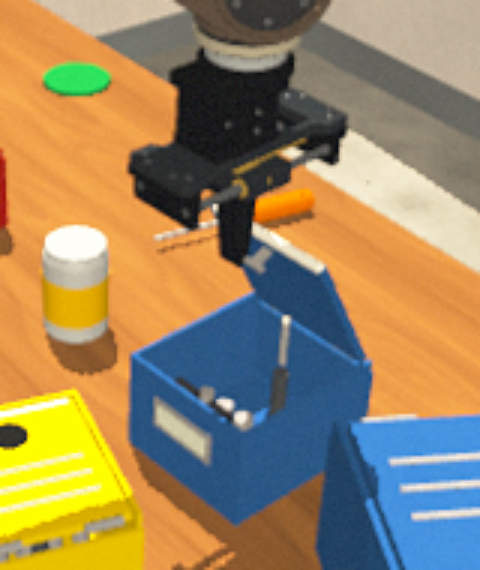

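The lid is following the fingers, which are in contact beside the hook at (240,255). I'll continue.

>>> jog_arm --deltas '[1,12,0,0.001,0.002,-0.002,0,1,12,0,0.001,0.002,-0.002,0,1,12,0,0,0,0,0,1,12,0,0,0,0,0,1,12,0,0,0,0,0]'

```text
t: 8.0
eef_pos: [617.5, -211.4, 376.9]
tcp_rot: [1.464, 1.569, -0.029]
ft_force: [-0.5, 0.6, 0.3]
opening: 0.007
```

```bash
python3 -c "
from go import *
u=np.array([.997,.077,0]);v=np.array([-.077,.997,0]);H=np.array([637.9,-235,0])
for s in (8,): plan(H+s*u+25*v+[0,0,376])
snap('side','side6')
a=load('side6')['image'][130:320,290:450,::-1]
cv2.imwrite('pics/c6.png',cv2.resize(a,None,fx=3,fy=3))
"
```

```text
t 8.0 p [ 617.5 -211.4  376.9] F [-0.55  0.55  0.31] op 0.006705581748142369
shift tool [ 0.9 26.6  0.2] rot [ 0.0018  0.0002 -0.0015]
```

View pics/c6.png

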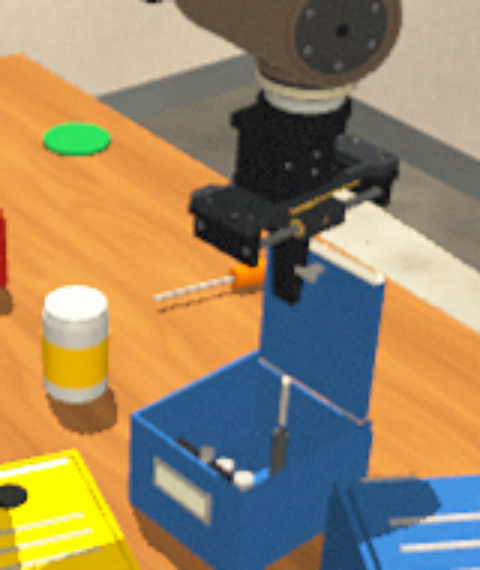

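It is nearly upright and nothing is fouling, so I'll finish the push gently.

>>> jog_arm --deltas '[0,10,0,0,0,0,0,0,10,0,0,0,0,0,0,9,0,0,0,0,0,0,4,0,0,0,0,0,0,0,0,0,0,0,0]'

```text
t: 8.68
eef_pos: [653.8, -208.4, 376.5]
tcp_rot: [1.537, 1.569, 0.045]
ft_force: [-0.1, -0.2, 0.4]
opening: 0.005
```

```bash
python3 -c "
from go import *
u=np.array([.997,.077,0]);v=np.array([-.077,.997,0]);H=np.array([637.9,-235,0])
for s in (8,): plan(H+s*u+25*v+[0,0,376])
snap('side','side7')
a=load('side7')['image'][130:320,290:450,::-1]
cv2.imwrite('pics/c7.png',cv2.resize(a,None,fx=3,fy=3))
"
```

```text
t 8.675 p [ 653.8 -208.4  376.5] F [-0.11 -0.24  0.42] op 0.004530482162656636
shift tool [ 0.5 -9.9  0.3] rot [ 0.0022  0.0001 -0.0019]
```

View pics/c7.png

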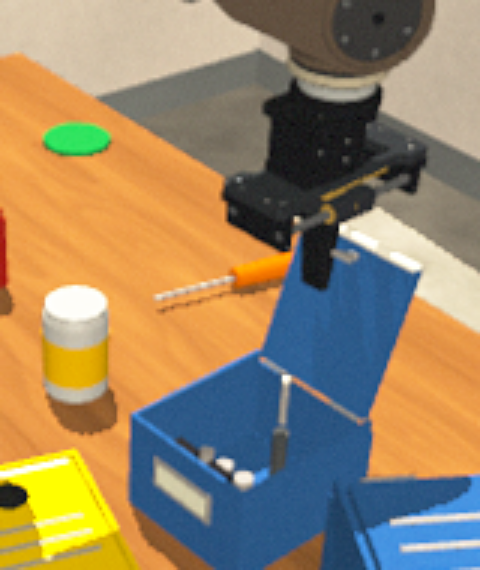

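The lid leans back past upright. I'll withdraw forward, then up.

>>> jog_arm --deltas '[0,-15,0,0,0,0,0,0,-30,0,0,0,0,0,0,-45,0,0,0,0,0,-20,-50,0,0,0,0,0,-45,-40,0,0,0,0,0,-45,-20,0,0,0,0,0,0,0,0,0,0,0,0,0,0,0,0,0,0,0]'

```text
t: 9.72
eef_pos: [445.9, -224.0, 488.6]
tcp_rot: [1.269, 1.569, -0.224]
ft_force: [-0.1, 0.9, -0.6]
opening: 0.002
```

```bash
python3 -c "
from go import *
plan([420,-252,450])
a=snap('side','side8')['image'][:,:,::-1];b=snap('top','top8')['image'][:,:,::-1]
cv2.imwrite('pics/c8.png',np.hstack([cv2.resize(a[140:380,200:460],(400,370)),cv2.resize(b[100:380,80:500],(400,267)) if 0 else cv2.resize(b[120:400,90:460],(400,370))]))
c=load('side8');s0=load('side0');t0=load('top0');t8=load('top8')
d=np.abs(t0['image'].astype(int)-t8['image']).max(2)>40
print('top diff',[(x[0],x[1].round(),x[2]) for x in comps(d,(0,0,640,480),8)])
d=np.abs(s0['image'].astype(int)-c['image']).max(2)>50
print('side diff',[(x[0],x[1].round(),x[2]) for x in comps(d,(0,0,640,480),8)])
# bead
i=c['image'].astype(int)
for x in comps(i.min(2)>170,(370,180,450,240)):print(x)
"
```

```text
t 9.725 p [ 445.9 -224.   488.6] F [-0.13  0.95 -0.56] op 0.001959699663859265
shift tool [ 38.6 -28.   25.9] rot [ 0.0009  0.0005 -0.0015]
top diff [(np.int32(5645), array([399., 231.]), array([363, 178,  94, 114])), (np.int32(843), array([464., 263.]), array([443, 244,  40,  41])), (np.int32(50), array([440., 272.]), array([437, 267,  10,  11])), (np.int32(25665), array([315., 388.]), array([129, 279, 338, 201])), (np.int32(11), array([472., 326.]), array([469, 325,   8,   3])), (np.int32(13), array([490., 326.]), array([485, 325,  11,   2])), (np.int32(14), array([462., 328.]), array([458, 326,  10,   4])), (np.int32(92), array([469., 357.]), array([460, 354,  25,   8])), (np.int32(396), array([119., 421.]), array([106, 396,  28,  39])), (np.int32(1228), array([ 90., 446.]), array([ 62, 418,  73,  62])), (np.int32(349), array([  5., 434.]), array([  0, 420,  16,  40])), (np.int32(27), array([454., 424.]), array([450, 422,  12,   4])), (np.int32(20), array([168., 454.]), array([165, 453,   9,   4])), (np.int32(20), array([278., 465.]), array([275, 462,   6,   7])), (np.int32(26), a
[... 714 characters left out ...]
227,   4,   3])), (np.int32(31), array([148., 244.]), array([147, 237,   3,  13])), (np.int32(22159), array([259., 406.]), array([152, 240, 244, 240])), (np.int32(8), array([143., 250.]), array([142, 247,   2,   7])), (np.int32(33), array([102., 267.]), array([ 91, 266,  24,   5])), (np.int32(17), array([ 95., 276.]), array([ 90, 275,  13,   3])), (np.int32(17), array([ 98., 302.]), array([ 95, 300,   7,   5])), (np.int32(432), array([ 92., 312.]), array([ 70, 302,  58,  19])), (np.int32(3831), array([ 59., 372.]), array([ 21, 330,  79,  83])), (np.int32(824), array([114., 406.]), array([ 85, 392,  67,  24]))]
(np.int32(1010), array([420.82574257, 211.74554455]), array([382, 190,  68,  50]))
```

View pics/c8.png

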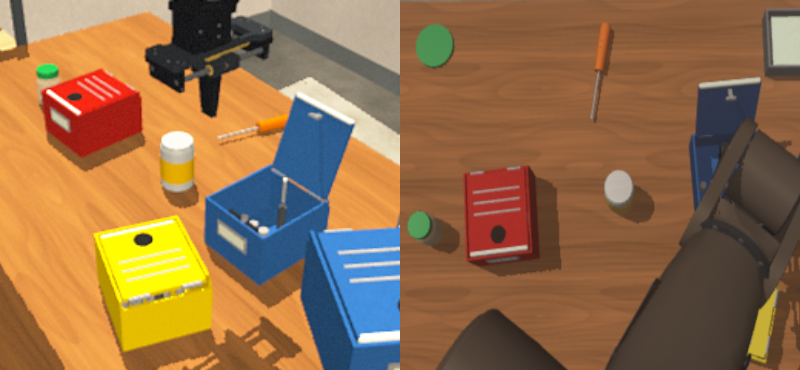

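```bash
python3 -c "
from go import *
t=load('top8');s=load('side8')
print(onz(t,394,183.6,236),tri(t,(394,183.6),s,(200+323*.65,140+110*.65)))
env.job_done()"
```

```text
[ 680.02626237 -228.22339957  236.        ] (array([ 683.96526594, -230.04914733,  226.59973648]), np.float64(1.3475686745336664))
the job is handed in; nothing more can be done
```

The blue chest is open and the job was handed in at about 9.7 s. The interface gives no verdict, so these results rest on my own checks.

- **Press:** With the fingers closed, I pressed the pad of the smaller blue chest about 6 mm down, at about 2 to 3 N. The grasp point was within about 1 mm of the pad centre I had measured.
- **Ajar:** I pulled straight up, and the lid sprang ajar by itself with the arm clear of the chest.
- **Push:** I pushed the front edge back with the finger backs, 25 mm to one side of centre to miss a latch hook under the lid. I then withdrew.

**Last checks:**
- **Lid angle:** The lid's front edge triangulated to about (684, -230, 227) mm. That is about 46 mm behind the hinge line, so roughly 1.9 rad, resting on its stop.
- **Disagreement:** That point came out about 9 mm below the 236 mm expected there. I had picked its pixels by eye from a reduced picture.
- **Everything else:** Comparing pictures from before and after showed no change at the red chest, jar, tin or screwdriver. The red lid is still shut, and I saw no sign that the blue chest had shifted.
- **Contact:** The gripper was clear of everything when I handed in.

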